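Open the studio strongbox: dial the combination, pull the clip, lift off the cover

TASK

Open the colour strongbox: set its combination, 5 - 2 - 4, by turning the dial right (clockwise) to 5, left to 2, right to 4, stopping for a moment on each number, and leave it on 4. Then pull the spring clip sideways out of the pin and put it in the empty clear tub, and only then lift off the green cover and lay it flat, handle up, on the free desk top beside the box. Leave the box's neighbours and the tub where they stand.

Things in the scene. Friction and masses are not known exactly. Their poses are not given: they have to be found in the camera images.
- strongbox: Grey strongbox fixed to the desk, 160 (x) x 320 (y) x 70 mm high. Origin at desk level, mid width; the body spans y -165 to +155; at yaw 0 x points away from the robot, y to its left. y 47 to 155: closed deck, dial at x 0, y 100. The rest: open store under the loose green cover. A fixed upright steel pin, 14 mm thick, top z 105, at x 0, y -100, passes through a window in the cover.
- dial (a joint): Dial angle, rad, growing clockwise from above (right turn), range -0.9 to 0.9. At 0 the pointer (red end of the grip bar) points along the box's +x. Numbers 1 to 5 are rows of 1 to 5 white pips on the black plate round the far side: 1 = -0.70, 2 = -0.35, 3 = 0, 4 = 0.35, 5 = 0.70; each counts within 0.12. Friction (0.05 N m) keeps the dial where it is left.
- dial_grip (a point): Point on the dial's upright axis at mid height of its black grip bar, 92 mm above the desk. Bar 44 mm long (pointer direction), 14 mm wide, z 80 to 103, on an aluminium disc 53 mm across. The point's x runs along the bar to the pointer end; it turns with the dial.
- clip: Loose R-clip (rigid, 20 g), level. Origin: centre of its orange loop, an oval 42 (x) x 26 (y) x 7 mm; grip across the 26. Two 3 mm steel legs run to x +53; the straight one (y -9.5) goes through the pin's hole. Start: at box x -9.5, y -136, z 94, clip +x along box +y, on a rest 14 mm wide and high on the cover, so 14 mm free below the loop's sides. 35 mm along clip -x (box -y) frees it.
- pin_hole (a point): Centre of the cross hole (6 x 6 mm, running along the box's y) in the pin, at box x 0, y -100, 93.5 mm above the desk.
- cover: Loose green metal cover, plate 158 (x) x 208 (y) x 6 mm, 0.35 kg, on the box's walls. Origin mid underside of the plate, at box x 0, y -60, z 70, axes as the box's. 18 mm ribs below it keep it in place with about 4 mm play; on the desk its origin is 18 mm up. It has a 24 mm square window round the pin; lift it straight up at least 60 mm to clear the pin.
- cover_handle (a point): Middle of the cover's dark handle bar, at cover x 0, y +40, z +40 (110 mm above the desk while on the box). The bar runs along the cover's y, 94 mm long, 12 mm square, 28 mm clear above the plate, on two posts at cover y +5 and +75. Free desk for the cover: left of the box, round world x 0.47, y 0.365 m (sheet there lies flat).
- tub: Empty clear plastic tub, round, 135 mm across the rim, about 108 mm at the floor, 58 mm high, on a 30 mm high stack of white canvas boards to the right (-y) of the box. Origin at the centre of its underside. Light (45 g), stands loose.
- vase: White bud vase with green leaves, lying on its side, 96 x 142 x 98 mm, bystander behind the box. Origin mid underside.
- pot: White pot lying on its side, 94 x 93 x 95 mm, bystander behind the box. Origin mid underside.
- tube_orange: Orange paint tube, 34 x 134 x 22 mm, bystander behind the box, at its right end. Origin mid underside.
- eraser: Small blue and white eraser, 21 x 45 x 13 mm, bystander between the box and the canvas boards. Origin mid underside.

How it is judged:
By the outcome, as a careful person would: the job done as asked, in the order asked, and still so for the second after the job is handed in, with the robot touching nothing.
It also fails if it takes over 69 s, if anything falls off the work surface, if the arm or the gripper's body presses on something with over 40 N, if the wrist force passes 120 N, or if a joint passes its speed limit or range.

ROBOT

A 6-joint arm with a two-finger parallel gripper is mounted at the origin on a cart in front of the work surface, level with it; the furniture and walls round the work are solid. World frame = base frame: x ahead of the robot, y to its left, z up, the work surface at z = 0. Lengths are in mm, angles in degrees, forces in N, time in s.
With the tool pointing down it reaches from about 375 to 925 mm from the base axis. Payload 5.7 kg.
Tool frame: the origin (TCP) lies at the very end of the fingers, on their centre line; the grasp point (between the pads) lies 19 mm behind it; y points along the fingers, z is the direction in which the jaws open and shut, and the axes are right-handed (so a half turn about y gives the same grasp; the last joint's range is limited). The gripper opens to 88 mm and grips with 3 to 60 N. Pads are 20 mm wide; open, the fingers measure 115 mm over their backs; the gripper's body (75 mm by 178 mm) begins 61 mm behind the grasp point.
Start: joints at [-73.975, 20.558, 86.54, -0, 72.909, -6.595], TCP at [230.756, -553.817, 222.623] pointing down, gripper open.
Joint ranges: [-170.27, 170.27], [-57.76, 135], [12.27, 136.19], [-55.21, 235.2], [11.17, 155.16], [-170.74, 170.74]. Speed limits (degrees/s): [136.94, 136.94, 180, 180, 180, 180].

INTERFACE

Orientations are given as a 3x3 rotation matrix whose columns are the frame's x, y, z axes.
In Python, from station import r gives the robot as it stands. Calls block until the motion is done:
- r.goto(position, orientation): joint-space move of the TCP to a pose.
- r.move_l(position, rate=150, frame=None): straight line of the TCP; frame=None keeps the orientation; rate is the mean speed in mm/s.
- r.set_joints(angles): joint-space move.
- r.set_gripper(opening, grasp_force=None): finger opening in mm; grasp_force is the grip in N (None keeps the last); returns when the fingers have stopped.
- r.dwell(seconds).
- r.ik(position, orientation): joint angles nearest the present ones, or None.
- r.read_camera(name): name is "scene" or "side" or "wrist"; returns the picture (420x560x3 uint8, red, green, blue); there is no depth.
- r.camera_params(name): a dict with "mtx" (3x3 intrinsics, pixels), "distortion" ([k1, k2, p1, p2, k3] as OpenCV has them; the pictures are not rectified), "camera_from_world" (4x4, takes a point from world to camera coordinates). Camera axes: x right, y up, looking along -z (the intrinsics and any distortion apply to the point x, -y, -z); pixel columns grow to the right and rows downward; lengths in mm; the calibration is good to about 2 mm. A picture is of the moment at which its call begins: read the wrist's pose just before it. camera_params takes no time and is no camera call; for the wrist camera it gives the pose at the moment of the call.
A pose or a line that the arm cannot do raises r.Unreachable and nothing moves.
- r.job_done(): hands the job in, once; it reports no verdict.
Readings, each from a call of its own:
- r.current_time_s(): time.
- r.current_q(): joint angles.
- r.current_qvel(): joint speeds.
- r.current_joint_efforts(): joint torques, N m.
- r.current_tcp_pos(): TCP position.
- r.current_ee_rot(): TCP orientation.
- r.current_ft_force(): force on the tool from outside, world axes, zero at the start.
- r.current_moment(): the same for the moment, N m.
- r.current_width(): finger opening in mm.
Only numpy, scipy, OpenCV 4.12 (cv2) and the standard library are available. Lean on these libraries where they do the work, as an engineer would, in place of code of your own. Each camera call takes 0.05 s, during which the arm holds its last target. There are 200 camera calls.

## Working session

There is one attempt and no reset: what is moved stays moved. The work goes in short steps, each a Python script; the robot and the scene stay as the last script left them, time stands still between calls to the robot, and variables do not carry over. Pictures are saved under pics/ and viewed, about 8 in all and at most 12, crops included, and the job is handed in when it is done.

```bash
mkdir -p pics; ls
python3 - <<'E'
from station import r
import cv2
for n in ("scene","side"):
    im=r.read_camera(n); cv2.imwrite(f"pics/{n}0.png",cv2.resize(im[:,:,::-1],(800,600),interpolation=cv2.INTER_CUBIC))
    p=r.camera_params(n); print(n,p)
print(r.current_time_s(), r.current_ee_rot())
E
```

```text
pics
scene {'mtx': array([[448.69942467,   0.        , 278.57920059],
       [  0.        , 448.69942467, 198.81682127],
       [  0.        ,   0.        ,   1.        ]]), 'distortion': array([-0.0114241,  0.       ,  0.       ,  0.       ,  0.       ]), 'camera_from_world': array([[-8.45829997e-01, -5.33450546e-01,  1.45999803e-03,
         4.20699122e+02],
       [ 3.07538491e-01, -4.85387792e-01,  8.18424565e-01,
        -3.24711363e+02],
       [-4.35880366e-01,  6.92697053e-01,  5.74612130e-01,
        -6.96468981e+02],
       [ 0.00000000e+00,  0.00000000e+00,  0.00000000e+00,
         1.00000000e+00]])}
side {'mtx': array([[510.05107024,   0.        , 284.73673232],
       [  0.        , 510.05107024, 199.63176808],
       [  0.        ,   0.        ,   1.        ]]), 'distortion': array([-0.09755668,  0.        ,  0.        ,  0.        ,  0.        ]), 'camera_from_world': array([[ 9.99726784e-01, -2.01728131e-02, -1.18073724e-02,
        -5.82877918e+02],
       [ 2.21341500e-02,  6.54672669e-01,  7.55588364e-01,
         6.15013886e+00],
       [-7.51237883e-03, -7.55643272e-01,  6.54940311e-01,
        -1.51199478e+03],
       [ 0.00000000e+00,  0.00000000e+00,  0.00000000e+00,
         1.00000000e+00]])}
0.1 [[-9.23069952e-01 -4.89902617e-04  3.84631802e-01]
 [-3.84632081e-01  1.59172999e-03 -9.23068594e-01]
 [-1.60016255e-04 -9.99998613e-01 -1.65771039e-03]]
```

View pics/scene0.png

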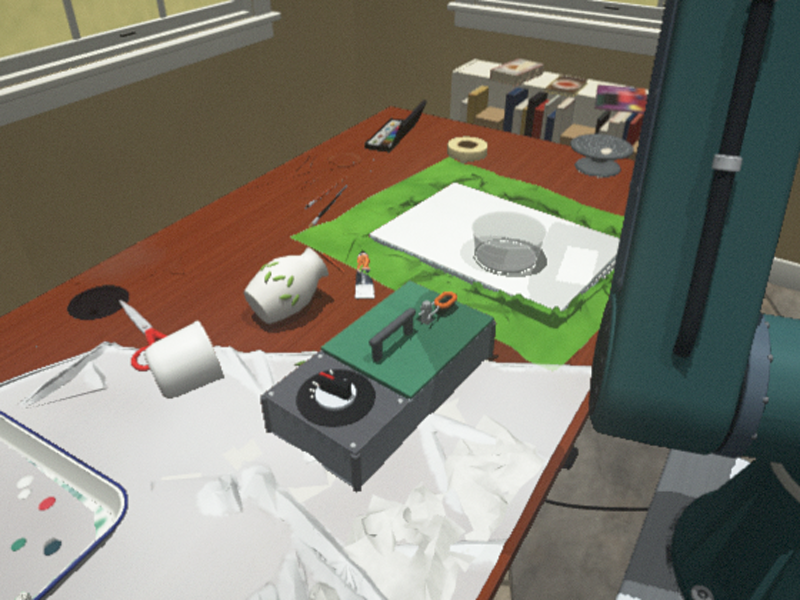

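View pics/side0.png

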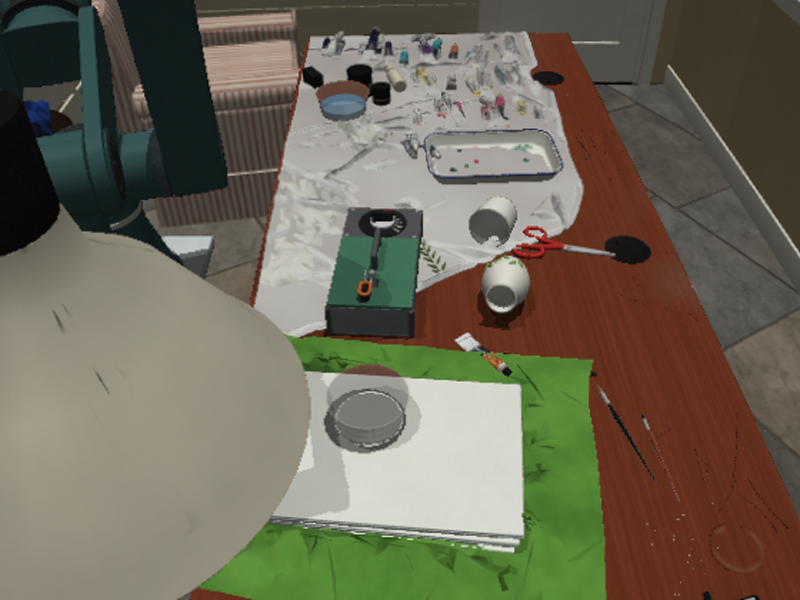

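Scene view: box with dial at (335,390), cover handle (392,335), clip loop (445,300), tub rim (509,232). Side view: box deck corners (347,208)/(422,210), clip loop (364,289), tub (368,420), with no obstruction over the box.

```bash
cat > h.py <<'E'
import numpy as np, cv2
from scipy.optimize import least_squares
from station import r
def proj(p,P):
    P=np.atleast_2d(np.asarray(P,float)); T=p["camera_from_world"]
    c=(P@T[:3,:3].T+T[:3,3])*[1,-1,-1]
    return cv2.projectPoints(c,np.zeros(3),np.zeros(3),p["mtx"],p["distortion"])[0][:,0]
def b2w(b,P):
    P=np.atleast_2d(np.asarray(P,float)); c,s=np.cos(b[2]),np.sin(b[2])
    return np.c_[b[0]+c*P[:,0]-s*P[:,1], b[1]+s*P[:,0]+c*P[:,1], P[:,2]]
def fit(obs,x0=(470,0,0)):   # obs: list of (params, box points, pixels)
    f=lambda b:np.concatenate([(proj(p,b2w(b,P))-uv).ravel() for p,P,uv in obs])
    s=least_squares(f,x0,loss='soft_l1'); return s.x,s.fun
def R(phi):
    "tool down, jaws open along direction phi (rad) in world xy"
    z=np.array([np.cos(phi),np.sin(phi),0]); y=np.array([0,0,-1.]); return np.c_[np.cross(y,z),y,z]
E
python3 - <<'E'
from h import *
S=r.camera_params("scene");D=r.camera_params("side");k=.7
obs=[(S,[[80,155,70],[-80,155,70],[79,-164,76],[-79,-164,76],[0,100,80]],np.array([[265,397],[355,457],[414,283],[495,323],[337,395]])*k),
(D,[[-80,155,70],[80,155,70],[-79,-164,76],[79,-164,76]],np.array([[347,208],[423,210],[328,305],[414,307]])*k)]
b,f=fit(obs); print(b,np.round(f.reshape(-1,2),1).tolist())
tobs=[(S,[[0,0,88]],np.array([[509,232]])*k),(S,[[0,0,30]],np.array([[508,257]])*k),(D,[[0,0,88]],np.array([[368,395]])*k),(D,[[0,0,30]],np.array([[366,425]])*k)]
t,f=fit(tobs,(470,-350,0)); print(t,np.round(f.reshape(-1,2),1).tolist())
W=r.camera_params("wrist"); T=np.linalg.inv(W["camera_from_world"]); Rt=r.current_ee_rot()
print("cam in tool",Rt.T@(T[:3,3]-r.current_tcp_pos()),"\n",np.round(Rt.T@T[:3,:3],3),W["mtx"][0,0])
E
```

```text
[ 5.22790628e+02 -7.04514412e+00 -9.31782830e-02] [[-1.9, -0.3], [0.9, -0.2], [-2.6, -1.0], [0.4, -3.0], [-0.4, -0.7], [0.3, -0.7], [-1.6, -0.5], [-2.4, -1.1], [-2.8, -0.0]]
[ 510.92168172 -397.19604658    0.        ] [[0.9, -1.7], [-0.6, -0.0], [-1.5, 0.5], [1.2, -4.4]]
cam in tool [ -80.01159649 -160.9541755    -0.23474034] 
 [[ 0.    -0.955 -0.296]
 [-0.001  0.296 -0.955]
 [ 1.     0.    -0.001]] 305.79970828261474
```

Run:
```python
from h import *
b=[523,-7,-.093]
for ph in (-90,0,90): print(ph, r.ik([523,-7,320],R(b[2]+np.radians(ph))), r.ik([523,-7,100],R(b[2]+np.radians(ph))))
r.goto([500,-7,310],R(b[2]-np.pi/2))
import pickle
p=r.camera_params("wrist"); im=r.read_camera("wrist"); pickle.dump((p,im),open("w1.pkl","wb"))
cv2.imwrite("pics/w1.png",cv2.resize(im[:,:,::-1],(800,600),interpolation=cv2.INTER_CUBIC)); print(r.current_time_s(),r.current_ft_force())
```

```text
-90 [-8.33628703e+00  9.71349841e+00  8.77394367e+01 -2.54444375e-14
  8.25470649e+01  8.69922205e+01] [-8.33628703e+00  2.28239511e+01  1.03737007e+02 -2.54444375e-14
  5.34390419e+01  8.69922205e+01]
0 [-8.33628703e+00  9.71349841e+00  8.77394367e+01 -2.54444375e-14
  8.25470649e+01 -3.00777953e+00] [-8.33628703e+00  2.28239511e+01  1.03737007e+02 -2.54444375e-14
  5.34390419e+01 -3.00777953e+00]
90 [-8.33628703e+00  9.71349841e+00  8.77394367e+01 -2.54444375e-14
  8.25470649e+01 -9.30077795e+01] [-8.33628703e+00  2.28239511e+01  1.03737007e+02 -2.54444375e-14
  5.34390419e+01 -9.30077795e+01]
2.35 [-0.90036573  0.24442622 -0.0249596 ]
```

View pics/w1.png

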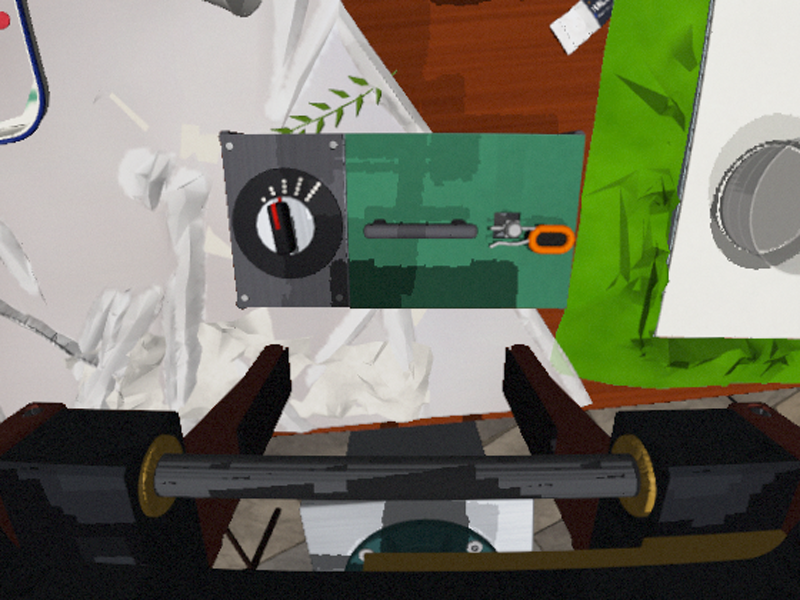

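Wrist view: box deck corners (226,135)/(240,305), cover right corners (584,134)/(569,307), pin (514,229), clip loop (551,239), handle (364..477,230), dial centre (285,227) with pointer slightly to the left (~number 2), tub edge at right.

Run:
```python
from h import *; import pickle
W,im=pickle.load(open("w1.pkl","rb"));S=r.camera_params("scene");D=r.camera_params("side");k=.7
hsv=cv2.cvtColor(im,cv2.COLOR_RGB2HSV)
# sub-pixel centroids: orange loop, red pointer
m=(hsv[...,0]>6)&(hsv[...,0]<18)&(hsv[...,1]>180)&(hsv[...,2]>120)
ys,xs=np.nonzero(m[150:190,350:420]); print("loop px",(xs.min()+xs.max())/2+350,(ys.min()+ys.max())/2+150,len(xs))
m=((hsv[...,0]<6)|(hsv[...,0]>172))&(hsv[...,1]>150)&(hsv[...,2]>80)
ys,xs=np.nonzero(m[130:180,170:230]); red=np.array([xs.mean()+170,ys.mean()+130]); print("red",red,len(xs))
pts=[[80,155,70],[-80,155,70],[79,-164,76],[-79,-164,76],[0,100,80],[0,-100,105],[0,27,116],[0,-67,116]]
uv=np.array([[225,135],[240,306],[584,134],[569,307],[285,227],[514,229],[364,229],[477,229]])*k
b,f=fit([(W,pts,uv)],(523,-7,-.09)); print("wrist fit",b,np.round(f.reshape(-1,2),1).tolist())
obs=[(S,[[80,155,70],[-80,155,70],[79,-164,76],[-79,-164,76]],np.array([[265,397],[355,457],[414,283],[495,323]])*k),
(D,[[-80,155,70],[80,155,70],[-79,-164,76],[79,-164,76]],np.array([[347,208],[423,210],[328,305],[414,307]])*k),(W,pts,uv)]
print("all",fit(obs,b)[0])
def back(p,uv,z):
    n=cv2.undistortPoints(np.array([[uv]],float),p["mtx"],p["distortion"])[0,0]
    T=np.linalg.inv(p["camera_from_world"]); d=T[:3,:3]@[n[0],-n[1],-1]; o=T[:3,3]; return o+d*(z-o[2])/d[2]
c,s=np.cos(b[2]),np.sin(b[2])
def box(P): d=P[:2]-b[:2]; return np.array([c*d[0]+s*d[1],-s*d[0]+c*d[1]])
print("clip loop box", box(back(W,np.array([551,239])*k,97.5)))
q=box(back(W,red,103)); print("red box",q,"dial",-np.arctan2(q[1]-100,q[0]))
cv2.imwrite("pics/w1z.png",cv2.resize(im[100:220,150:430,::-1],(800,343),interpolation=cv2.INTER_CUBIC)[:, :])
g=cv2.resize(r.read_camera("scene")[110:230,290:470,::-1],(600,400),interpolation=cv2.INTER_CUBIC)
cv2.imwrite("pics/s1z.png",g)
z=cv2.imread("pics/w1z.png"); cv2.imwrite("pics/mix.png",cv2.resize(np.vstack([z,cv2.copyMakeBorder(g[:257*400//400],0,0,0,200,cv2.BORDER_CONSTANT)]),(800,600)))
```

```text
loop px 387.5 164.5 393
red [192.56       150.62666667] 75
wrist fit [ 5.25856307e+02 -1.13102902e+01 -8.75171016e-02] [[-4.1, -0.5], [-1.2, 1.1], [1.3, -0.8], [-1.0, -0.4], [0.1, -0.6], [1.1, -0.1], [-0.3, 1.7], [1.4, 1.3]]
all [ 5.25677833e+02 -1.08535658e+01 -8.76404600e-02]
clip loop box [  -9.96992661 -133.69492497]
red box [ 12.45277806 101.93923655] dial -0.15448638386533728
```

View pics/w1z.png

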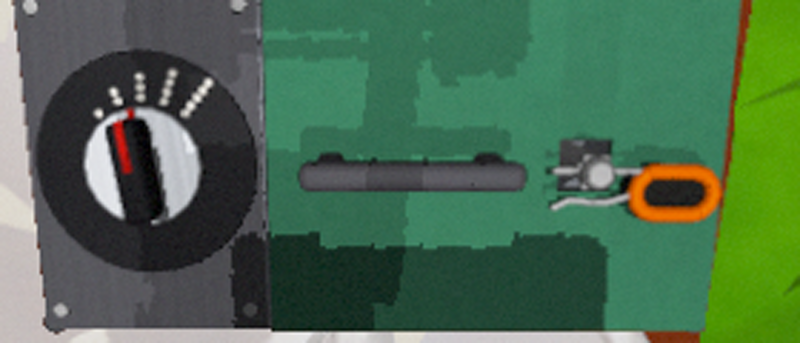

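View pics/s1z.png

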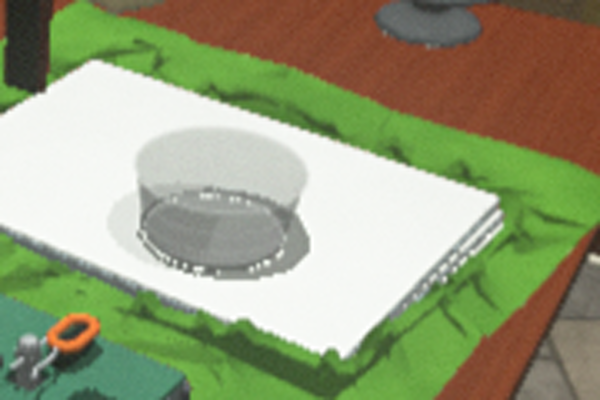

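Crops: the pointer sits near 2–3 (about -0.16 rad), the clip loop's legs pass through the pin, the tub is empty with rim centre at crop (221,165). Now the dial.

```bash
cat >> h.py <<'E'
b=np.array([525.8,-11.0,-.0876])
def bw(x,y,z): return b2w(b,[[x,y,z]])[0]
def st(t): print(t,"t",round(r.current_time_s(),2),"F",np.round(r.current_ft_force(),1),"M",np.round(r.current_moment(),2),"w",round(r.current_width(),1))
def save(n):
    import pickle
    p=r.camera_params("wrist"); im=r.read_camera("wrist"); pickle.dump((p,im),open(n+".pkl","wb"))
    cv2.imwrite(f"pics/{n}.png",cv2.resize(im[:,:,::-1],(800,600),interpolation=cv2.INTER_CUBIC))
E
python3 - <<'E'
from h import *
a=lambda th:R(b[2]-th-np.pi/2)
r.set_gripper(50,25); r.goto(bw(0,100,150),a(-.17)); r.move_l(bw(0,100,84),rate=100); st("down")
r.set_gripper(0,25); st("grip")
E
```

```text
down t 4.74 F [0.  0.7 0.2] M [ 0.03  0.01 -0.01] w 49.7
grip t 5.39 F [-1.3  4.6  2.4] M [ 0.87  0.23 -0.03] w 13.9
```

Run:
```python
from h import *
a=lambda th:R(b[2]-th-np.pi/2)
ang=lambda: (lambda z: b[2]-np.pi/2-np.arctan2(z[1],z[0]))(np.asarray(r.current_ee_rot())[:,2])
for th in (.70,-.35,.35):
    q0=ang()
    r.goto(bw(0,100,84),a(th)); r.dwell(.8); st(th); print(ang(),np.round(r.current_qvel(),2).max())
r.set_gripper(50); r.move_l(bw(0,100,150)); st("up")
r.goto(bw(0,40,290),R(b[2]-np.pi/2)); save("w2")
```

```text
0.7 t 7.03 F [ 0.3  9.9 -0.1] M [ 1.94 -0.02 -0.11] w 13.9
0.7012160273486139 0.07
-0.35 t 8.82 F [-2.1  4.8  3.3] M [0.91 0.32 0.04] w 13.7
-0.34786094308418725 0.01
0.35 t 10.32 F [-2.1 11.   2.6] M [ 1.88  0.25 -0.04] w 14.5
0.35303004653817305 0.06
up t 11.65 F [ 0.5 -0.2 -1.2] M [ 0.05 -0.02  0.01] w 50.0
```

View pics/w2.png

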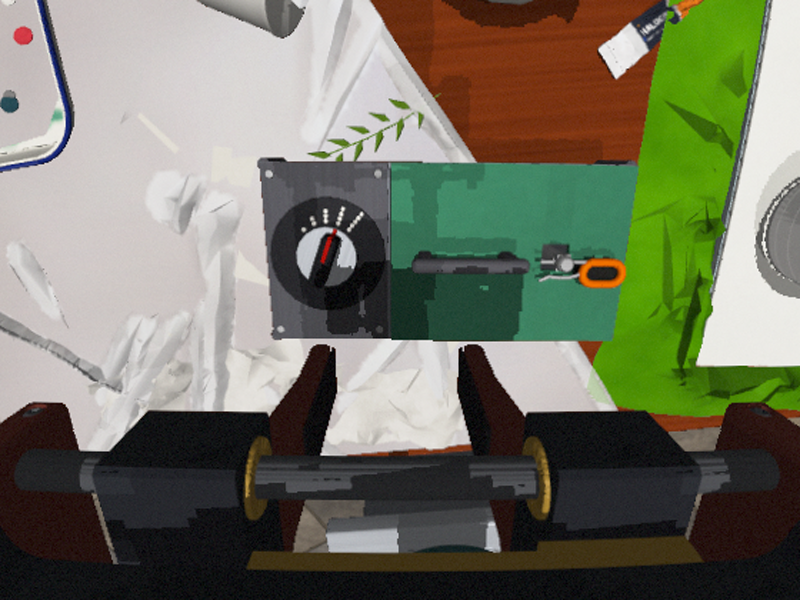

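Dial pointer now lines up with the four-pip row (pointer tip (335,230)); clip loop at (603,272). Next the clip.

Run:
```python
from h import *
import pickle
W,im=pickle.load(open("w2.pkl","rb"))
print("pred loop px",proj(W,[bw(-9.5,-136,97.5)])/.7,"pin",proj(W,[bw(0,-100,105)])/.7, "handle ends",proj(W,[bw(0,27,116),bw(0,-67,116)])/.7)
r.set_gripper(48,15); r.goto(bw(-9.5,-138,150),R(b[2])); r.move_l(bw(-9.5,-138,83),rate=90); st("down")
r.set_gripper(0,15); st("grip")
```

```text
pred loop px [[604.90187387 272.89723196]] pin [[567.57133263 263.80610185]] handle ends [[412.19709088 267.00101484]
 [531.5658662  266.92040017]]
down t 15.18 F [-0.1  0.8 -1.2] M [-0.05 -0.1  -0.05] w 48.2
grip t 15.67 F [-0.3 -0.7  3.4] M [-0.02 -0.04  0.02] w 25.2
```

Run:
```python
from h import *
r.move_l(bw(-9.5,-160,83),rate=50); st("mid")
r.move_l(bw(-9.5,-186,83),rate=60); st("out")
r.move_l(bw(-9.5,-186,190),rate=150); st("up")
r.move_l([515,-330,230],rate=200); save("w3"); st("tub")
```

```text
mid t 16.26 F [-0.8 -0.5  1.7] M [-0.2  -0.14 -0.03] w 25.2
out t 16.84 F [-0.5  0.8 -0.4] M [-0.11 -0.06  0.04] w 25.4
up t 17.71 F [ 0.5  0.2 -1.2] M [ 0.01 -0.08 -0.01] w 25.8
tub t 18.62 F [ 0.6  0.3 -1. ] M [ 0.04 -0.13 -0.01] w 25.4
```

View pics/w3.png

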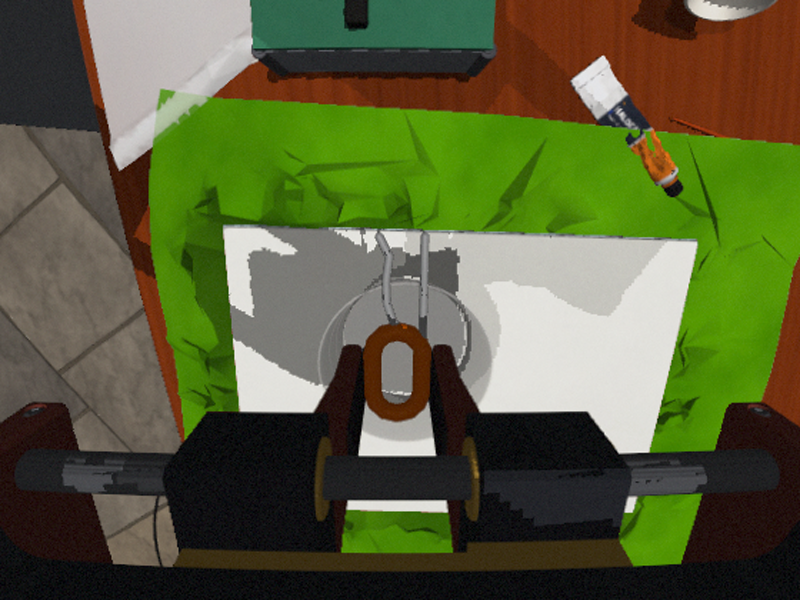

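Clip is held straight in the jaws, legs pointing back towards the box; tub seen with floor ring x 342–469, y 278–395, and rim x 318–498, bottom y≈440.

Run:
```python
from h import *; import pickle
W,im=pickle.load(open("w3.pkl","rb"))
S=r.camera_params("scene")
th=np.linspace(0,2*np.pi,360)
def ext(p,c,rad,z): return proj(p,np.c_[c[0]+rad*np.cos(th),c[1]+rad*np.sin(th),0*th+z])/.7
def f(c):
    F=ext(W,c,54,31);T=ext(W,c,67.5,88)
    s=ext(S,c,67.5,88)*.7; sx=(s-[290,110])*600/180
    return [F[:,0].min()-342,F[:,0].max()-469,F[:,1].min()-278,F[:,1].max()-394,T[:,0].min()-318,T[:,0].max()-498,T[:,1].max()-440,(sx[:,0].min()-135)/2.3,(sx[:,0].max()-308)/2.3,(sx[:,1].min()-126)/2.3]
s=least_squares(f,[511,-397]); print(s.x,np.round(s.fun,1))
print(r.current_tcp_pos())
```

```text
[ 515.11493543 -397.36921101] [ 3.  -2.2  0.6 -2.4  0.8 -2.2  1.4 -1.9  0.3 -0.4]
[ 514.31864741 -328.55307317  229.15259843]
```

Run:
```python
from h import *
r.move_l([513.5,-415,180],rate=200); r.move_l([513.5,-415,36],rate=120); st("in")
r.set_gripper(38); r.dwell(.2); st("open"); r.move_l([513.5,-415,200],rate=120)
r.move_l([513.5,-345,250],rate=200); save("w4"); st("up")
```

```text
in t 20.61 F [ 0.1 -0.   0.1] M [-0.05 -0.06  0.01] w 25.3
open t 21.24 F [ 0.1 -0.   0.5] M [-0.02 -0.02 -0.01] w 38.1
up t 23.39 F [-0.7  0.6  0.2] M [-0.07 -0.07  0.06] w 37.8
```

View pics/w4.png

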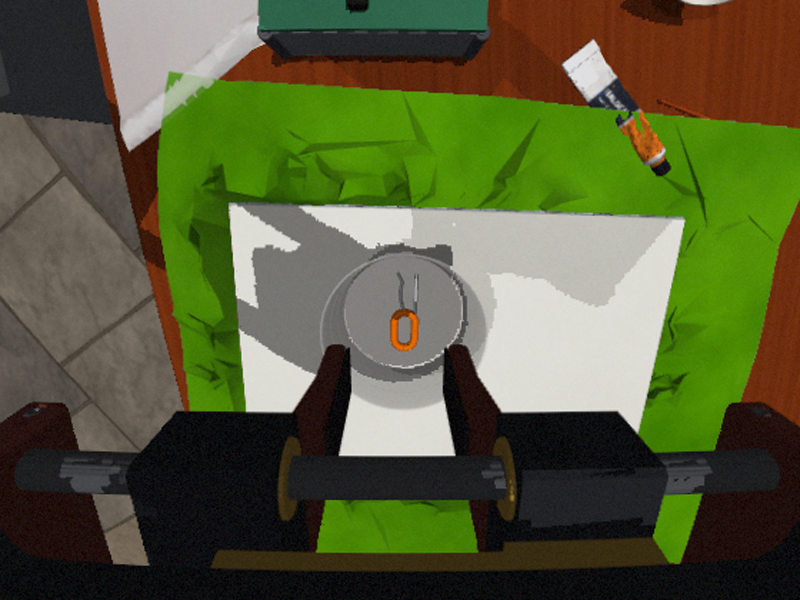

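The clip lies flat inside the tub (loop at (404,330)). Now the cover.

Run:
```python
from h import *
r.set_gripper(44,55); r.goto(bw(0,-36,160),R(b[2])); r.move_l(bw(0,-36,90),rate=100); st("down")
r.set_gripper(0,55); st("grip")
r.move_l(bw(0,-36,100),rate=30); st("10mm")
r.move_l(bw(0,-36,190),rate=80); st("lifted")
```

```text
down t 25.77 F [ 0.1 -0.1 -0.1] M [-0.05 -0.06 -0.  ] w 43.8
grip t 26.38 F [ 0.4 -0.4  3.2] M [ 0.03 -0.12  0.01] w 11.5
10mm t 26.87 F [ 0.7  0.8 -2.5] M [ 0.02 -0.09  0.04] w 11.7
lifted t 28.14 F [ 0.3 -0.3 -3. ] M [ 0.02 -0.08  0.03] w 11.6
```

Run:
```python
from h import *
d=np.array([-np.sin(b[2]),np.cos(b[2])])*24
t=np.array([470,365])+d
r.move_l([t[0],t[1],190],rate=200); r.move_l([t[0],t[1],80],rate=150); r.dwell(.2); st("over")
im=np.vstack([r.read_camera("side")[:190,150:430],r.read_camera("scene")[230:420,:280]])
cv2.imwrite("pics/land.png",cv2.resize(im[:,:,::-1],(440,600),interpolation=cv2.INTER_CUBIC))
```

```text
over t 31.57 F [ 0.3  0.9 -3.4] M [ 0.03 -0.07 -0.  ] w 11.5
```

View pics/land.png

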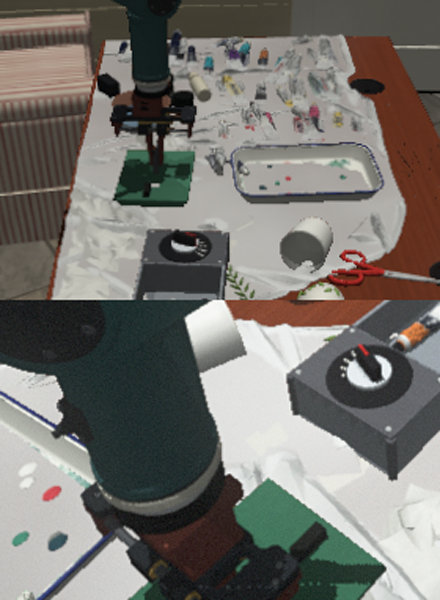

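The cover hangs level over free sheet, with a gap to the tray (right edge (195,160) vs tray/tube from ~(208,155)). Lowering.

Run:
```python
from h import *
p=np.array(r.current_tcp_pos())
for z in (45,41,39.5,38.5,37.5):
    r.move_l([p[0],p[1],z],rate=40); st(z)
    if r.current_ft_force()[2]>0: break
r.set_gripper(44); r.dwell(.2); st("open")
r.move_l([p[0],p[1],150],rate=120)
r.goto([480,120,330],R(b[2]-np.pi/2)); save("w5"); st("end")
im=np.vstack([r.read_camera("side")[:230,150:430],r.read_camera("scene")[230:420,:280]])
cv2.imwrite("pics/fin.png",cv2.resize(np.hstack([cv2.imread("pics/w5.png"),cv2.resize(im[:,:,::-1],(400,600))]),(800,400)))
```

```text
45 t 32.69 F [-0.3  0.3 -3.2] M [ 0.03 -0.05 -0.03] w 12.1
41 t 32.94 F [ 0.   0.3 -3.3] M [ 0.03 -0.1   0.03] w 11.3
39.5 t 33.19 F [ 0.  -0.  -2.5] M [ 0.02 -0.04  0.01] w 11.4
38.5 t 33.44 F [-0.2 -0.3 -3.1] M [ 0.02 -0.09 -0.  ] w 11.7
37.5 t 33.69 F [-1.7 -0.6  6.2] M [-0.22  0.26 -0.03] w 11.6
open t 34.58 F [-0.7  0.8 -0.8] M [-0.   -0.04  0.01] w 44.3
end t 36.95 F [ 0.4  0.  -1. ] M [ 0.03 -0.01  0.03] w 44.1
```

View pics/fin.png

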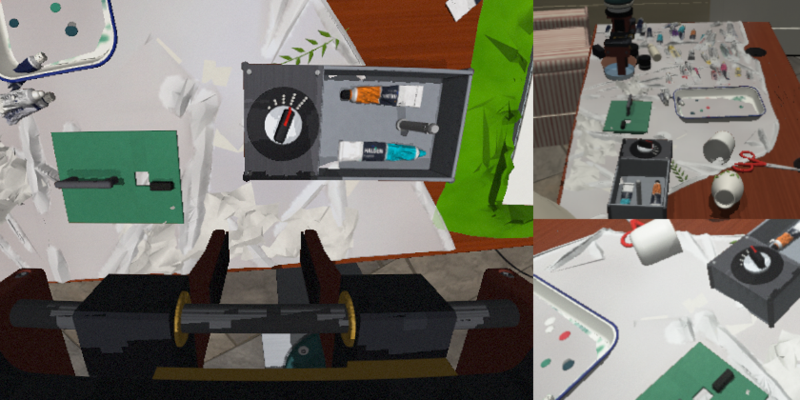

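The cover lies flat with its handle up. The box is open, the dial points at the four-pip row, and the robot is clear of everything. Handing in.

Run:
```python
from h import *
r.job_done(); print(r.current_time_s())
```

```text
the job is handed in; nothing more can be done
the job is handed in; nothing more can be done
```

The strongbox is open and the job is handed in, at about 37 s on the robot's clock.

- **Dial:** I turned it right to 5, left to 2 and right to 4, stopping 0.8 s on each. The gripper angles at the stops were 0.70, -0.35 and 0.35 rad. The final picture shows the pointer on the four-pip row.
- **Clip:** I pulled it sideways out of the pin with under 4 N at the wrist, and a picture shows it lying flat in the tub.
- **Cover:** I lifted it straight up after the clip was out and set it down at about world x 470, y 365 mm. The final picture shows it flat with the handle up, clear of the tray and the box.

The highest wrist force I read was about 11 N, while turning the dial. The gripper was open and clear of everything at hand-in.

I never saw the eraser in any picture, so I can't confirm it stayed put. The arm did not work at desk level between the box and the boards. The vase, pot and tube looked unmoved in the pictures. I last checked the tub right after putting the clip in.

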